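# Fetch a blank from behind the sprung flap

## Robot

A 7-joint arm with a two-finger parallel gripper is mounted at the origin on a cart in front of the work surface, level with it; the furniture and walls round the work are solid. World frame = base frame: x ahead of the robot, y to its left, z up, the work surface at z = 0. Lengths are in m, angles in degrees, forces in N, time in s.
With the tool pointing down it reaches from about 0.4 to 0.85 m from the base axis. Payload 10.4 kg.
Tool frame: the origin (TCP) lies midway between the tips of the shut fingers; the grasp point (between the pads) lies 19 mm behind it; z points along the fingers, y is the line along which they close (so a half turn about z gives the same grasp; the last joint's range is limited). The gripper opens to 87 mm and grips with 3 to 60 N. Pads are 19 mm wide; open, the fingers measure 117 mm over their backs; the gripper's body (75 mm by 190 mm) begins 51 mm behind the grasp point.
Start: joints at [71.012, 19.034, -3.707, 83.658, 1.238, 77.344, -5.071], TCP at [0.19, -0.595, 0.199] pointing down, gripper open.
Joint ranges: [-148.97, 148.97], [-28.65, 121.19], [-84.17, 76.75], [9.2, 138.47], [-72.65, 252.65], [3.7, 117.97], [-149.18, 149.18]. Speed limits (degrees/s): [127.2, 127.2, 159.86, 159.86, 180, 180, 180].

## Interface

Orientations are given as [roll, pitch, yaw] about the fixed x, y, z axes, in that order (R = Rz(yaw) Ry(pitch) Rx(roll)).
In Python, from station import robot, viewer, recognise gives the robot as it stands.
- The arm moves only by the shell command python3 -m crank 'ROWS' [FORCE]. ROWS is JSON, one flat list of numbers, 5 for each row, row after row: the opening, from -1 (shut) to 1 (fully open), then the shift along the tool's x, y, z in m, then the turn about the tool's z in units of 6 degrees (1.0 is 6 degrees). In form: [jaw, tx, ty, tz, spin, jaw, tx, ty, tz, spin, ...]. A call has 1 to 5 rows; each row is the pose to reach, as a shift and turn from the pose commanded when the call began, along the tool's axes at that moment; what a row does not reach only later rows make up. A row lasts 1/10 s, in which the tool goes at most 50 mm and 8.59 degrees, less where a joint would pass 70% of its speed; a pose out of reach is approached as far as the arm can. A call with a gripper value outside its range is refused whole. The fingers move at their own pace and stop on an object; FORCE is the grip in N (left out, the last holds). Time passes only in rows, so rows that repeat a pose let the fingers close. It gives the time, the measured TCP pose, the force, the opening and the grip force at its end, in the units of the state.
- robot.read_state(): the state, without advancing time (a new reading comes with each control period).
- viewer.grab_frame(name): name is "side" or "top"; returns a dict with "color" (400x640x3 uint8, blue, green, red), "depth" (400x640 float32, m along the optical axis (not along the pixel's ray), 0 where there is no reading), "camera_matrix" (3x3 intrinsics, pixels), "origin" and "orientation" of the camera in the world. Camera axes: x right, y up, looking along -z (the intrinsics and any distortion apply to the point x, -y, -z); pixel columns grow to the right and rows downward; lengths in m; the calibration is good to about 2 mm. A picture is of the moment at which its call begins.
- robot.hand_in(): hands the job in; it is judged then, once.
Trained networks look in the newest picture that a camera, given by its name, has taken for a name from the list of things; names that differ only in an ending like _2 or _b are one class to them, and where a whole thing is asked for, a point or a joint stands for the part that bears it (a point fixed in the world has none). Each returns a list of dicts, best first, with "score" (0 to 1); they miss things now and then, are a little off and sometimes report something else, mostly with a low value. They report only what shows in the picture. A call takes as long as a camera call.
- recognise(camera, target): "centre" ([x, y, z] in m, in world coordinates, good to about 4 mm: the middle of the surface that is visible of it).
The state is a dict: "time": time; "joint_pos": joint angles; "dq": joint speeds; "joint_torque": joint torques, N m; "eef_pos": TCP position; "tcp_rot": TCP orientation; "contact_force": force on the tool from outside, world axes, zero at the start; "wrist_torque": the same for the moment, N m; "width": opening from 0.0 (shut) to 1.0 (fully open); "gripper_force": force on a finger pad.
Only numpy, scipy, OpenCV 4.12 (cv2) and the standard library are available. Lean on these libraries where they do the work, as an engineer would, in place of code of your own. Each camera call takes 0.05 s, during which the arm holds its last target. There are 200 camera calls.

## Task

First clear the sawn offcut off the steel marking-out plate into the blue scrap bin. Then reach down through the spring-loaded flap with the orange rollers on top of the green dispenser, draw out the wooden blank that stands inside, and stand it on end, upright, in the middle of the white square on the plate; let go of it and leave the other things on the bench undisturbed.

Things in the scene. Friction and masses are not known exactly. Their poses are not given: they have to be found in the camera images.
- dispenser: green sheet-steel dispenser, fixed to the bench, 56 x 132 x 160 mm (own x, y, z), with 24 mm foot flanges and bolts at both y ends. Origin: centre of its underside; its front, with a narrow window slot, faces its own -x. Walls 4 mm. Its open top, 48 mm (x) by 124 mm (y) inside, is covered by the flap. The blank stands inside
- mouth (a point): point at the top of the dispenser (160 mm above its underside), straight above the blank; axes as the dispenser's. Below it, black guides up to 75 mm above the bench hold the blank upright; above them there is 35 mm free at each y side of the blank, so fingers can pinch it across its 50 mm width (along the dispenser's y), not across its thickness
- flap (a joint): angle of the flap over the mouth: 0 closed (level), grows as it is pushed DOWN into the dispenser, stop at 1.6 rad; it cannot be lifted outwards. A light spring (about 1 N at the rollers when closed, 3.5 N when open) shuts it whenever nothing holds it. Fingers coming straight down at the mouth point push the rollers and so hold it open, clear behind the blank, while they grip and draw the blank out
- flap_rollers (a point): midway between the tops of the flap's two orange guide rollers, which turn freely (14 mm thick, 29 to 58 mm to either side along y), one for each finger. The flap is pale translucent plastic, 42 x 118 x 3 mm, hinged along the rear (+x) edge of the dispenser's mouth, 29 mm behind the mouth point
- blank: pale hardwood block 50 x 110 x 30 mm (own x, y, z), about 0.1 kg. Own +y is its long axis, pointing up at the start; origin at the middle of one 50 x 110 face, own z points from there into the block. It starts standing on end in the dispenser, foot 6 mm and top 116 mm above the bench, its 50 mm width along the dispenser's y, top 44 mm below the mouth
- blank_mid (a point): centre of the blank's volume (55 mm above its foot); axes as the blank's
- offcut: brown sawn wood offcut, about 80 x 38 x 30 mm (own x, y, z), one end cut askew, loose, lying on the plate at the start, about 0.06 kg. Origin: under its middle, at its underside; long along own x
- plate: dark steel marking-out plate 130 x 130 x 10 mm, fixed; origin: centre of its underside
- square (a point): centre of the white 80 x 80 mm square scribed on the plate's top (10 mm above the bench)
- bin: blue open-topped scrap bin 140 x 140 x 80 mm, walls 4 mm, fixed; origin: centre of its underside
- bin_in (a point): centre of the bin's inner floor (4 mm above the bench)
- chisel_short: bystander: chisel with wooden handle, 26 x 219 x 26 mm
- adjustable: bystander: steel adjustable spanner, 47 x 183 x 13 mm
- pipe_elbow_0: bystander: brass pipe elbow, 64 x 64 x 35 mm
- pipe_tee_0: bystander: brass pipe tee, 67 x 100 x 41 mm

How it is judged:
By the outcome, as a careful person would: the job done as asked, in the order asked, and still so for the second after the job is handed in, with the robot touching nothing.
It also fails if it takes over 58 s, if anything falls off the work surface, if the arm or the gripper's body presses on something with over 40 N, if the wrist force passes 120 N, or if a joint passes its speed limit or range.

## Working session

There is one attempt and no reset: what is moved stays moved. The work goes in short steps, Python scripts to look and compute and a shell command to move; the robot and the scene stay as the last step left them, time stands still between calls to the robot, and variables do not carry over. Pictures are saved under pics/ and viewed, at most 10 in all, crops included, and the job is handed in when it is done.

```bash
mkdir -p pics; ls
cat > h.py <<'E'
import numpy as np,cv2
from scipy.spatial.transform import Rotation as R
from station import robot,viewer,recognise
def rot(o):
    o=np.array(o,float)
    if o.shape==(3,3): return o
    return R.from_euler('xyz',o,degrees=True).as_matrix()
def cloud(f):
    K=np.array(f['camera_matrix']);d=f['depth'];v,u=np.mgrid[:400,:640]
    x=(u-K[0,2])/K[0,0]*d;y=(v-K[1,2])/K[1,1]*d
    P=np.stack([x,-y,-d],-1)@rot(f['orientation']).T+np.array(f['origin'])
    P[d==0]=np.nan
    return P
E
python3 - <<'E'
from h import *
for c in('top','side'):
    f=viewer.grab_frame(c);cv2.imwrite(f'pics/{c}0.png',f['color']);np.save(f'{c}0.npy',cloud(f))
    print(c,f['origin'],f['orientation'],[k for k in f])
    for t in('dispenser','flap','flap_rollers','blank','offcut','plate','bin','chisel_short','adjustable','pipe_elbow_0','pipe_tee_0'):
        print(t,[(np.round(r['centre'],3).tolist(),round(r['score'],2)) for r in recognise(c,t)[:2]])
s=robot.read_state();print(s)
E
```

```text
pics
top [ 0.33909795 -0.08619768  1.05132894] [ 1.26466487e+01 -5.93432018e-02 -9.20327306e+01] ['color', 'depth', 'camera_matrix', 'origin', 'orientation']
dispenser [([0.512, -0.409, 0.16], 0.84), ([0.525, -0.436, 0.158], 0.42)]
flap [([0.522, -0.438, 0.154], 0.83)]
flap_rollers [([0.524, -0.434, 0.157], 0.61)]
blank [([0.495, -0.43, 0.116], 0.54)]
offcut [([0.451, -0.204, 0.039], 0.84)]
plate [([0.435, -0.195, 0.013], 0.81)]
bin [([0.46, -0.01, 0.007], 0.74)]
chisel_short [([0.645, -0.221, 0.014], 0.97)]
adjustable [([0.647, 0.076, 0.011], 0.74), ([0.517, -0.409, 0.159], 0.47)]
pipe_elbow_0 [([0.58, 0.22, 0.036], 0.81)]
pipe_tee_0 [([0.651, -0.085, 0.032], 0.74)]
side [0.13823957 0.98341222 0.63194165] [  66.85701026   -1.52165923 -158.20054231] ['color', 'depth', 'camera_matrix', 'origin', 'orientation']
dispenser [([0.502, -0.38, 0.1], 0.79), ([0.521, -0.428, 0.162], 0.24)]
flap [([0.519, -0.429, 0.162], 0.47)]
flap_rollers [([0.519, -0.431, 0.157], 0.63)]
blank [([0.445, -0.208, 0.041], 0.17)]
offcut [([0.518, -0.431, 0.163], 0.69), ([0.445, -0.21, 0.04], 0.55)]
plate [([0.403
[... 244 characters left out ...]
me': 1.2, 'joint_pos': array([71.01088924, 19.03268175, -3.70717859, 83.65823726,  1.23755752,
       77.34411842, -5.07052748]), 'dq': array([-0.01460585, -0.07760354, -0.02188776,  0.02730027,  0.038074  ,
       -0.06570415,  0.05630325]), 'joint_torque': array([-2.57850752e-04, -6.23032880e+01,  2.46308214e-02, -3.90123904e+01,
       -6.11575786e-02,  3.14925320e-02,  2.33341751e-05]), 'eef_pos': array([ 0.18998431, -0.59544127,  0.19868059]), 'tcp_rot': array([ 1.79995288e+02, -1.09799894e-03,  1.76947022e+01]), 'contact_force': array([-0.06420683, -1.29821856, -0.05101112]), 'wrist_torque': array([0.00192809, 0.02999862, 0.01749384]), 'gripper_force': 0.0, 'width': 0.9998640628897166}
```

View pics/top0.png

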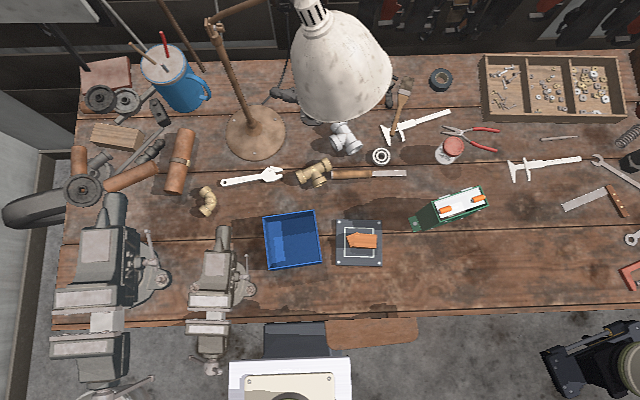

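View pics/side0.png

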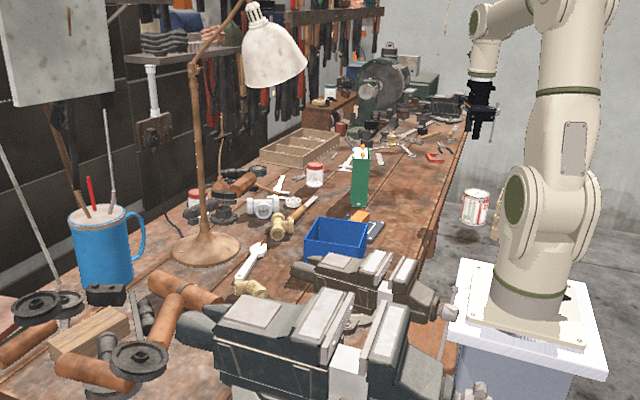

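Run:
```python
from h import *
for c in('top','side'):
    P=np.load(f'{c}0.npy');I=cv2.imread(f'pics/{c}0.png');H=cv2.cvtColor(I,cv2.COLOR_BGR2HSV)
    x,y,z=P[...,0],P[...,1],P[...,2]
    def rect(n,m):
        q=P[m]
        if len(q)<20: print(c,n,len(q));return
        r=cv2.minAreaRect((q[:,:2]*1000).astype(np.float32))
        print(c,n,len(q),'mm',np.round(r[0],1),np.round(r[1],1),round(r[2],1),'z',np.round(np.percentile(q[:,2],[5,50,95]),3))
    pl=(x>.33)&(x<.56)&(y>-.31)&(y<-.1)
    rect('offcut',pl&(z>.034)&(z<.05))
    rect('plate',pl&(z>.006)&(z<.014))
    rect('white',pl&(z>.006)&(z<.014)&(H[...,2]>170)&(H[...,1]<60))
    ds=(x>.4)&(x<.62)&(y>-.55)&(y<-.33)
    rect('disp top',ds&(z>.15)&(z<.17))
    rect('disp green',ds&(z>.154)&(z<.166)&(H[...,0]>45)&(H[...,0]<90)&(H[...,1]>80))
    rect('rollers',ds&(z>.14)&(H[...,0]>5)&(H[...,0]<20)&(H[...,1]>150))
    rect('bin',(z>.07)&(z<.09)&(x>.3)&(x<.6)&(y>-.12)&(y<.12))
```

```text
top offcut 393 mm [ 453.5 -202.7] [81.9 39.7] 83.7 z [0.036 0.039 0.042]
top plate 1626 mm [ 455.6 -198.2] [129.7 139.6] 86.5 z [0.007 0.009 0.012]
top white 122 mm [ 450.7 -198.4] [119.  117.5] 87.5 z [0.007 0.009 0.012]
top disp top 1068 mm [ 521.9 -434.2] [ 59.2 133.6] 16.5 z [0.155 0.159 0.166]
top disp green 137 mm [ 520.2 -434.9] [ 55.3 130.2] 16.6 z [0.156 0.158 0.161]
top rollers 114 mm [ 516.9 -435.9] [ 12.3 115.1] 16.8 z [0.168 0.171 0.174]
top bin 382 mm [455.   12.7] [140.2 196.7] 6.5 z [0.072 0.079 0.082]
side offcut 149 mm [ 450.2 -205.7] [76.3 39.6] 84.9 z [0.038 0.04  0.042]
side plate 301 mm [ 447.9 -202.4] [137.3 130.7] 85.6 z [0.008 0.01  0.012]
side white 51 mm [ 422.6 -225.1] [ 91.9 155.3] 44.0 z [0.009 0.011 0.013]
side disp top 242 mm [ 519.3 -435.3] [ 59.1 143.9] 15.9 z [0.151 0.159 0.165]
side disp green 48 mm [ 496.2 -429.7] [142.8  47.9] 84.9 z [0.155 0.158 0.161]
side rollers 12
side bin 552 mm [456.1 -17.6] [139.7 147.5] 6.6 z [0.071 0.076 0.081]
```

Top view: the bin is at (292,240), the plate at (360,243) with the offcut lying on it at (362,241), and the dispenser at (455,206) with both orange rollers visible. The side view agrees: the dispenser is at (360,178) and the bin at (335,238). Measured sizes match those given, so I'll go for the offcut.

```bash
cat > d.py <<'E'
import sys
from h import *
x,y,z,yaw=map(float,sys.argv[1:5]);s=robot.read_state()
Rm=rot(s['tcp_rot']);d=Rm.T@(np.array([x,y,z])-s['eef_pos']);c=s['tcp_rot'][2]
print('shift',d.round(4),'spin',round(-(((yaw-c)+180)%360-180)/6,2),'t',s['time'],s['eef_pos'].round(4),s['tcp_rot'].round(1),s['contact_force'].round(1),s['width'],s['gripper_force'])
E
python3 d.py .452 -.204 .12 84
```

```text
shift [ 0.3686 -0.2933  0.0787] spin -11.05 t 1.2 [ 0.19   -0.5954  0.1987] [180.   -0.   17.7] [-0.1 -1.3 -0.1] 0.9998640628897166 0.0
```

```bash
python3 -m crank '[0.5,0.369,-0.293,0,-11, 0.5,0.369,-0.293,0,-11, 0.5,0.369,-0.293,0,-11, 0.5,0.369,-0.293,0,-11, 0.5,0.369,-0.293,0,-11]' 20; python3 d.py .452 -.204 .12 84
```

```text
time: 1.7
eef_pos: [0.33, -0.3861, 0.1989]
tcp_rot: [180.0, 0.0, 61.0]
contact_force: [1.2, 0.3, -0.1]
width: 0.755
gripper_force: 0.0
shift [0.2184 0.0184 0.0788] spin -3.83 t 1.7 [ 0.33   -0.3861  0.1989] [180.   0.  61.] [ 1.2  0.3 -0.1] 0.7548289022765129 0.0
```

```bash
python3 d.py .452 -.204 .12 84
```

```text
shift [0.2184 0.0184 0.0788] spin -3.83 t 1.7 [ 0.33   -0.3861  0.1989] [180.   0.  61.] [ 1.2  0.3 -0.1] 0.7548289022765129 0.0
```

```bash
python3 -m crank '[0.5,0.218,0.018,0.078,-3.8, 0.5,0.218,0.018,0.078,-3.8, 0.5,0.218,0.018,0.078,-3.8, 0.5,0.218,0.018,0.078,-3.8, 0.5,0.218,0.018,0.078,-3.8]'; python3 d.py .452 -.204 .016 84
```

```text
time: 2.2
eef_pos: [0.453, -0.2032, 0.1199]
tcp_rot: [180.0, -0.0, 83.6]
contact_force: [0.5, -0.6, 0.1]
width: 0.75
gripper_force: 0.0
shift [-0.001  -0.0009  0.1039] spin -0.06 t 2.2 [ 0.453  -0.2032  0.1199] [180.   -0.   83.6] [ 0.5 -0.6  0.1] 0.7499739590367877 0.0
```

```bash
python3 -m crank '[0.5,-0.001,-0.001,0.05,0, 0.5,-0.001,-0.001,0.09,0, 0.5,-0.001,-0.001,0.104,0, 0.5,-0.001,-0.001,0.104,0, -0.4,-0.001,-0.001,0.104,0]' 20;  python3 -m crank '[-0.6,0,0,0,0,-0.6,0,0,0,0,-0.6,0,0,0,0,-0.6,0,0,0,0,-0.6,0,0,0,0]' 20
```

```text
time: 2.7
eef_pos: [0.4517, -0.208, 0.0182]
tcp_rot: [179.9, 0.0, 83.4]
contact_force: [0.6, -0.2, 0.3]
width: 0.713
gripper_force: 0.0
time: 3.2
eef_pos: [0.4508, -0.2076, 0.0169]
tcp_rot: [180.0, 0.0, 83.5]
contact_force: [0.4, -0.9, 0.1]
width: 0.293
gripper_force: 0.0
```

Run:
```python
from h import *
f=viewer.grab_frame('side');cv2.imwrite('pics/s1.png',cv2.resize(f['color'][150:300,300:460],None,fx=4,fy=4))
print(robot.read_state()['width'],robot.read_state()['gripper_force'])
```

```text
0.2543795640999164 0.0
```

View pics/s1.png

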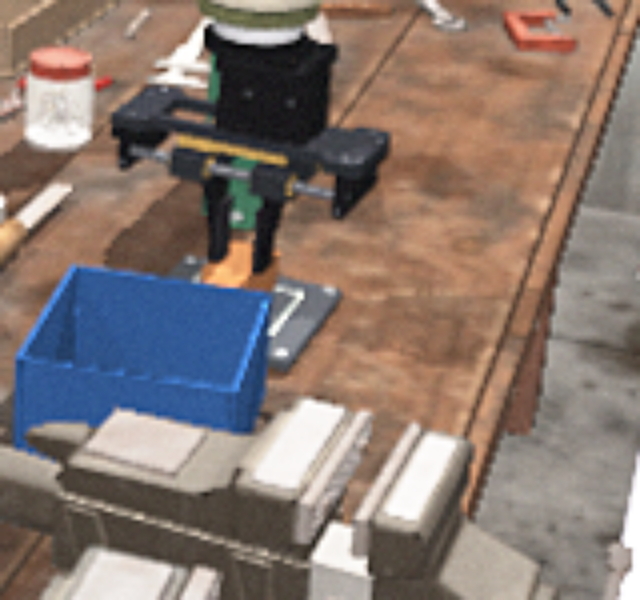

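The fingers straddle something orange at (240,265), but the opening is 22 mm and there's no grip force. I'll check where the offcut is now.

Run:
```python
from h import *
f=viewer.grab_frame('top');P=cloud(f);I=f['color'];cv2.imwrite('pics/t1.png',cv2.resize(I[180:300,240:400],None,fx=4,fy=4))
g=viewer.grab_frame('side')
for c,f in(('top',f),('side',g)):
    P=cloud(f);H=cv2.cvtColor(f['color'],cv2.COLOR_BGR2HSV);x,y,z=P[...,0],P[...,1],P[...,2]
    m=(x>.36)&(x<.56)&(y>-.3)&(y<-.1)&(z>.015)&(H[...,0]>4)&(H[...,0]<22)&(H[...,1]>110)
    q=P[m];print(c,len(q),cv2.minAreaRect((q[:,:2]*1000).astype(np.float32)),np.percentile(q[:,2],[5,50,95]),[(r['centre'],r['score']) for r in recognise(c,'offcut')[:2]])
s=robot.read_state();print(s['width'],s['gripper_force'],s['time'])
```

```text
top 59 ((472.7264099121094, -171.57687377929688), (16.593618392944336, 123.410400390625), 86.35458374023438) [0.03580222 0.03964544 0.12364026] [([0.4545, -0.1714, 0.0379], 0.49)]
side 217 ((431.0951843261719, -200.90399169921875), (80.7563247680664, 121.02749633789062), 70.73202514648438) [0.02841571 0.04111307 0.14333413] [([0.4456, -0.1987, 0.0362], 0.51)]
0.2065509869255051 0.0 3.45
```

View pics/t1.png

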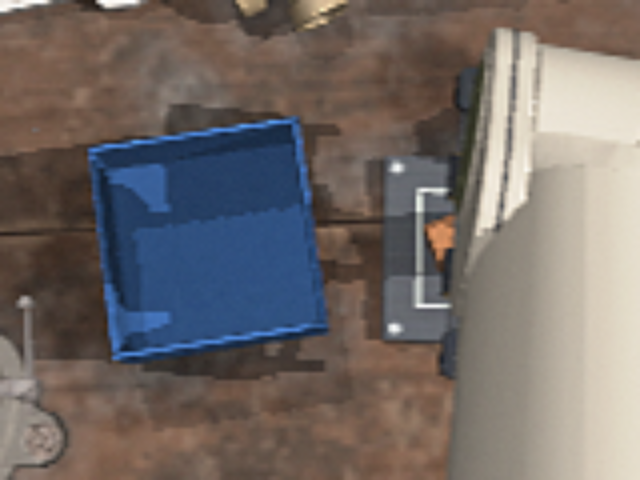

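The top view shows the offcut's pointed end at (437,240) in the crop, with the rest hidden by the arm. The fingers seem to have closed without gripping it, so I'll open, lift and look.

```bash
python3 -m crank '[0.6,0,0,0,0,0.6,0,0,0,0,0.6,0,0,0,0,0.6,0,0,0,0,0.6,0,0,0,0]'; python3 -m crank '[0.6,-0.0,0,-0.05,0,0.6,-0.05,0,-0.1,0,0.6,-0.1,0,-0.1,0,0.6,-0.15,0,-0.1,0,0.6,-0.15,0,-0.1,0]'
python3 - <<'E'
from h import *
for c in('top','side'):
    f=viewer.grab_frame(c);P=cloud(f);np.save(c+'1.npy',P);cv2.imwrite(f'pics/{c}2.png',f['color']);x,y,z=P[...,0],P[...,1],P[...,2]
    m=(x>.36)&(x<.56)&(y>-.3)&(y<-.1)&(z>.032)&(z<.05)
    q=P[m];print(c,len(q),cv2.minAreaRect((q[:,:2]*1000).astype(np.float32)),np.percentile(q[:,2],[5,50,95]),q[:,:2].min(0),q[:,:2].max(0))
    r=f['color'][200:290,300:420] if c=='top' else f['color'][190:280,320:440]
    A=cv2.resize(r,None,fx=4,fy=4,interpolation=2); B=A if c=='top' else np.hstack([B,A])
    B=A if c=='top' else B
cv2.imwrite('pics/c2.png',cv2.resize(B,(800,300)))
E
```

```text
time: 3.95
eef_pos: [0.4506, -0.2075, 0.0167]
tcp_rot: [180.0, 0.0, 83.5]
contact_force: [-1.8, 0.5, -0.0]
width: 0.578
gripper_force: 0.0
time: 4.45
eef_pos: [0.4315, -0.3624, 0.1172]
tcp_rot: [180.0, 0.2, 83.1]
contact_force: [0.1, -0.3, -0.4]
width: 0.799
gripper_force: 0.0
top 398 ((453.5726623535156, -202.47262573242188), (81.37582397460938, 39.728939056396484), 83.5233383178711) [0.03554357 0.03884936 0.04174428] [ 0.42988533 -0.24453281] [ 0.47486987 -0.16248122]
side 155 ((449.3818359375, -208.99957275390625), (83.45527648925781, 39.633914947509766), 80.68682098388672) [0.03464417 0.04007753 0.04212895] [ 0.42805866 -0.2499036 ] [ 0.47117758 -0.16688998]
```

View pics/c2.png

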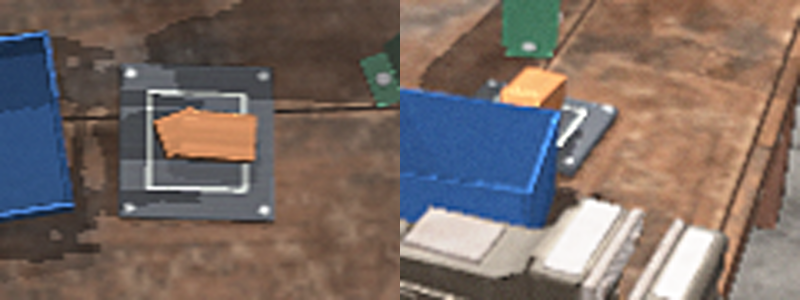

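The left crop shows the offcut unmoved at (205,135), so the fingers didn't enclose it. I'll check the actual fingertip height and position in the depth data.

Run:
```python
from h import *
s=robot.read_state();print(s['eef_pos'],s['tcp_rot'],s['width'])
P=np.load('side1.npy');x,y,z=P[...,0],P[...,1],P[...,2]
I=cv2.imread('pics/side2.png')
m=(abs(x-.43)<.12)&(abs(y+.36)<.08)&(z>.04)&(z<.3)
q=P[m];print(len(q))
for a in np.arange(.04,.3,.01):
    k=q[(q[:,2]>=a)&(q[:,2]<a+.01)]
    if len(k): print(round(a,2),len(k),k.min(0).round(3),k.max(0).round(3))
v,u=np.where(m);print(u.min(),u.max(),v.min(),v.max())
cv2.imwrite('pics/g2.png',cv2.resize(I[v.min()-40:v.max()+40,u.min()-40:u.max()+40],None,fx=4,fy=4))
```

```text
[ 0.43226553 -0.35928069  0.11628473] [-1.79975367e+02  1.64364099e-02  8.31987328e+01] 0.8006600106091162
2182
0.04 50 [ 0.473 -0.388  0.04 ] [ 0.533 -0.363  0.05 ]
0.05 45 [ 0.473 -0.384  0.05 ] [ 0.524 -0.365  0.06 ]
0.06 45 [ 0.472 -0.382  0.06 ] [ 0.525 -0.366  0.07 ]
0.07 49 [ 0.473 -0.387  0.071] [ 0.525 -0.364  0.08 ]
0.08 49 [ 0.473 -0.387  0.08 ] [ 0.525 -0.366  0.09 ]
0.09 54 [ 0.473 -0.423  0.09 ] [ 0.543 -0.365  0.1  ]
0.1 50 [ 0.474 -0.39   0.1  ] [ 0.533 -0.365  0.11 ]
0.11 47 [ 0.474 -0.386  0.11 ] [ 0.524 -0.366  0.12 ]
0.12 52 [ 0.474 -0.387  0.12 ] [ 0.526 -0.364  0.13 ]
0.13 41 [ 0.48  -0.384  0.13 ] [ 0.525 -0.365  0.14 ]
0.14 70 [ 0.385 -0.382  0.14 ] [ 0.526 -0.345  0.15 ]
0.15 124 [ 0.385 -0.44   0.15 ] [ 0.54  -0.341  0.16 ]
0.16 70 [ 0.385 -0.44   0.16 ] [ 0.546 -0.344  0.17 ]
0.17 45 [ 0.381 -0.409  0.17 ] [ 0.509 -0.34   0.179]
0.18 39 [ 0.379 -0.371  0.18 ] [ 0.476 -0.344  0.19 ]
0.19 37 [ 0.377 -0.374  0.191] [ 0.481 -0.339  0.2  ]
0.2 27 [ 0.367 -0.376  0.2  ] [ 0.481 -0.343  0.21 ]
0.21 81 [ 0.339 -0.406  0.211] [ 0.518 -0.313  0.22 ]
0.22 217 [ 0.339 -0.39   0.22 ] [ 0.518 -0.309  0.23 ]
0.23 171 [ 0.333 -0.383  0.23 ] [ 0.525 -0.312  0.24 ]
0.24 194 [ 0.332 -0.393  0.24 ] [ 0.527 -0.311  0.25 ]
0.25 297 [ 0.332 -0.406  0.25 ] [ 0.525 -0.313  0.26 ]
0.26 90 [ 0.376 -0.378  0.26 ] [ 0.449 -0.331  0.27 ]
0.27 86 [ 0.377 -0.375  0.27 ] [ 0.449 -0.331  0.28 ]
0.28 84 [ 0.377 -0.371  0.28 ] [ 0.451 -0.332  0.29 ]
0.29 68 [ 0.377 -0.376  0.29 ] [ 0.448 -0.331  0.299]
351 418 121 194
```

View pics/g2.png

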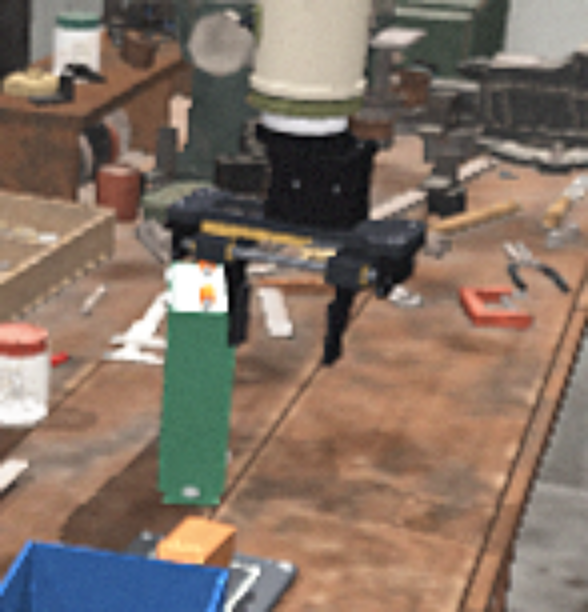

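The depth data shows the fingertips about 24 mm higher than the reported TCP, plus a few mm sideways. That explains the miss. I'll measure this offset at both arm poses to tell whether it's fixed in the tool or in the world.

Run:
```python
from h import *
def an(P,e,yaw,n):
    Rm=rot([180,0,yaw]);q=(P.reshape(-1,3)-e)@Rm   # tool coords
    q=q[np.isfinite(q[:,0])]
    b=q[(abs(q[:,0])<.09)&(abs(q[:,1])<.13)&(q[:,2]<.02)&(q[:,2]>-.2)]
    print(n,len(b))
    for a in np.arange(-.2,.02,.02):
        k=b[(b[:,2]>=a)&(b[:,2]<a+.02)]
        if len(k)>4: print(round(a,2),len(k),np.percentile(k,[2,98],axis=0).round(3)[:,:2].tolist(),k[:,2].max().round(3))
an(np.load('side0.npy'),np.array([.19,-.5954,.1987]),17.7,'side0')
an(np.load('top0.npy'),np.array([.19,-.5954,.1987]),17.7,'top0')
an(np.load('side1.npy'),np.array([.432,-.3597,.1165]),83.2,'side1')
an(np.load('top1.npy'),np.array([.432,-.3605,.1165]),83.2,'top1')
```

```text
side0 1290
-0.2 192 [[-0.037, -0.056], [0.036, 0.002]] -0.18
-0.18 127 [[-0.023, -0.055], [0.023, 0.011]] -0.16
-0.16 139 [[-0.024, -0.057], [0.024, 0.009]] -0.14
-0.14 300 [[-0.036, -0.098], [0.035, 0.088]] -0.12
-0.12 250 [[-0.036, -0.094], [0.036, 0.075]] -0.1
-0.1 68 [[-0.034, -0.092], [0.034, 0.078]] -0.081
-0.08 66 [[-0.012, -0.062], [0.009, 0.06]] -0.06
-0.06 84 [[-0.013, -0.059], [0.009, 0.054]] -0.04
-0.04 64 [[-0.013, -0.058], [0.009, 0.05]] -0.024
top0 4241
-0.2 1010 [[-0.034, -0.052], [0.038, 0.005]] -0.18
-0.18 233 [[-0.021, -0.053], [0.023, -0.03]] -0.16
-0.16 319 [[-0.02, -0.053], [0.027, 0.011]] -0.141
-0.14 1754 [[-0.033, -0.097], [0.038, 0.084]] -0.12
-0.12 707 [[-0.029, -0.095], [0.039, 0.08]] -0.1
-0.1 124 [[-0.033, -0.09], [0.039, 0.081]] -0.087
-0.08 34 [[0.005, 0.04], [0.012, 0.056]] -0.063
-0.06 19 [[-0.002, 0.04], [0.011, 0.045]] -0.042
-0.04 41 [[-0.009, 0.041], [0.012, 0.05]] -0.022
side1 2116
-0.2 189 [[-0.031, -0.053], [0.038, 0.017]] -0.18
-0.18 176 [[-0.018, -0.053], [0.024, 0.014]] -0.16
-0.16 171 [[-0.021, -0.053], [0.027, 0.014]] -0.14
-0.14 512 [[-0.033, -0.097], [0.036, 0.089]] -0.12
-0.12 376 [[-0.029, -0.09], [0.039, 0.08]] -0.1
-0.1 82 [[-0.032, -0.09], [0.036, 0.08]] -0.08
-0.08 76 [[-0.01, -0.053], [0.013, 0.045]] -0.06
-0.06 203 [[-0.088, -0.048], [0.011, 0.12]] -0.04
-0.04 140 [[-0.017, -0.046], [0.01, 0.094]] -0.02
-0.02 94 [[-0.019, 0.044], [0.006, 0.092]] -0.0
-0.0 97 [[-0.02, 0.044], [0.004, 0.095]] 0.02
top1 1831
-0.2 249 [[0.01, -0.051], [0.038, 0.01]] -0.18
-0.18 11 [[0.001, -0.051], [0.022, -0.05]] -0.161
-0.16 29 [[-0.004, -0.06], [0.028, 0.072]] -0.14
-0.14 984 [[-0.026, -0.093], [0.037, 0.093]] -0.12
-0.12 488 [[-0.011, -0.082], [0.038, 0.079]] -0.1
-0.1 9 [[0.001, -0.074], [0.038, 0.052]] -0.09
-0.08 9 [[0.0, 0.035], [0.012, 0.045]] -0.064
-0.06 39 [[-0.078, 0.034], [0.009, 0.13]] -0.04
-0.04 6 [[-0.068, 0.034], [0.001, 0.128]] -0.028
```

The offset is the same at both poses in the tool frame: the true tip is the reported TCP plus about (+1, −4, −23.5) mm along the tool's axes. I'll correct for it.

```bash
cat > d.py <<'E'
import sys
from h import *
x,y,z,yaw=map(float,sys.argv[1:5]);s=robot.read_state()
Rm=rot(s['tcp_rot']);T=s['eef_pos']+Rm@np.array([.001,-.004,-.0235]);d=Rm.T@(np.array([x,y,z])-T);c=s['tcp_rot'][2]
print('shift',d.round(4),'spin',round(-(((yaw-c)+180)%360-180)/6,2),'t',s['time'],'true',T.round(4),s['tcp_rot'].round(1),s['contact_force'].round(1),round(s['width'],3),s['gripper_force'])
E
python3 d.py .452 -.204 .07 83.6
```

```text
shift [0.1555 0.0052 0.0697] spin -0.07 t 4.55 true [ 0.4284 -0.3578  0.1398] [-180.     0.    83.2] [ 0.2  0.1 -0.2] 0.801 0.0
```

```bash
python3 -m crank '[0.5,0.156,0.005,0,0,0.5,0.156,0.005,0,0,0.5,0.156,0.005,0,0,0.5,0.156,0.005,0.07,0,0.5,0.156,0.005,0.07,0]'; python3 -m crank '[0.5,0,0,0,0,0.5,0,0,0,0]';  python3 d.py .452 -.204 .017 83.6
```

```text
time: 5.05
eef_pos: [0.4553, -0.1978, 0.0441]
tcp_rot: [-179.9, -0.1, 83.8]
contact_force: [-0.7, 0.1, -0.1]
width: 0.748
gripper_force: 0.0
time: 5.25
eef_pos: [0.4565, -0.2012, 0.0472]
tcp_rot: [-180.0, -0.0, 83.5]
contact_force: [-0.1, -0.7, 0.4]
width: 0.751
gripper_force: 0.0
shift [-0.0043 -0.0002  0.0537] spin -0.01 t 5.25 true [ 0.4527 -0.1998  0.0707] [-180.    -0.    83.5] [-0.1 -0.7  0.4] 0.751 0.0
```

```bash
python3 -m crank '[0.5,-0.004,0,0.02,0,0.5,-0.004,0,0.04,0,0.5,-0.004,0,0.053,0,0.5,-0.004,0,0.053,0]' && python3 -m crank '[-0.6,0,0,0,0,-0.6,0,0,0,0,-0.6,0,0,0,0,-0.6,0,0,0,0,-0.6,0,0,0,0]' 20;  python3 d.py .452 -.204 .017 83.6
```

```text
time: 5.65
eef_pos: [0.4554, -0.2059, -0.0068]
tcp_rot: [-179.9, -0.0, 83.5]
contact_force: [0.2, 0.4, 0.3]
width: 0.749
gripper_force: 0.0
time: 6.15
eef_pos: [0.4559, -0.2062, -0.0059]
tcp_rot: [180.0, 0.0, 83.5]
contact_force: [-1.9, -0.6, 4.6]
width: 0.438
gripper_force: 20.0
shift [ 0.0008 -0.0002  0.0006] spin -0.02 t 6.15 true [ 0.4521 -0.2048  0.0176] [180.    0.   83.5] [-1.9 -0.6  4.6] 0.438 20.000532483682036
```

```bash
python3 -m crank '[-0.6,0,0,-0.05,0,-0.6,0,0,-0.1,0,-0.6,0,0,-0.13,0,-0.6,0,0,-0.13,0]'
python3 - <<'E'
from h import *
f=viewer.grab_frame('top');K=np.array(f['camera_matrix']);Rm=rot(f['orientation']);o=np.array(f['origin'])
def at(u,v,z):
    r=Rm@np.array([(u-K[0,2])/K[0,0],-(v-K[1,2])/K[1,1],-1]);return o+r*(z-o[2])/r[2]
c=[at(240+u/4,180+v/4,.08) for u,v in((92,150),(298,120),(325,330),(115,358))]
print(np.round(c,3),np.mean(c,0))
E
python3 d.py .457 -.018 .148 83.6
```

```text
time: 6.55
eef_pos: [0.4584, -0.2071, 0.1282]
tcp_rot: [179.6, 0.2, 83.5]
contact_force: [0.7, 0.6, -1.1]
width: 0.434
gripper_force: 20.0
[[ 0.516  0.057  0.08 ]
 [ 0.532 -0.08   0.08 ]
 [ 0.394 -0.093  0.08 ]
 [ 0.381  0.042  0.08 ]] [ 0.45544852 -0.01833923  0.08      ]
shift [ 0.1864 -0.0175  0.0006] spin -0.02 t 6.6 true [ 0.4531 -0.2052  0.149 ] [1.798e+02 1.000e-01 8.350e+01] [-0.8  0.2 -1.2] 0.437 19.999906145967543
```

```bash
python3 -m crank '[-0.6,0.05,-0.005,0,0,-0.6,0.1,-0.01,0,0,-0.6,0.15,-0.015,0,0,-0.6,0.186,-0.019,0,0,-0.6,0.186,-0.019,0,0]'; python3 -m crank '[-0.6,0,0,0.04,0,-0.6,0,0,0.08,0,-0.6,0,0,0.105,0,-0.6,0,0,0.112,0,-0.6,0,0,0.112,0]'; python3 d.py .4555 -.018 .035 83.6
```

```text
time: 7.1
eef_pos: [0.4572, -0.0137, 0.1225]
tcp_rot: [-179.9, -0.1, 83.9]
contact_force: [-0.7, -0.5, -0.1]
width: 0.435
gripper_force: 20.0
time: 7.6
eef_pos: [0.457, -0.0192, 0.0105]
tcp_rot: [-179.8, -0.0, 83.5]
contact_force: [0.5, -0.8, -0.3]
width: 0.435
gripper_force: 20.0
shift [ 0.0001  0.0023 -0.001 ] spin -0.02 t 7.6 true [ 0.4532 -0.0178  0.034 ] [-179.8   -0.    83.5] [ 0.5 -0.8 -0.3] 0.435 19.99997274717316
```

```bash
python3 -m crank '[-0.6,0,0,0.014,0,-0.6,0,0,0.014,0,0.3,0,0,0.014,0,0.3,0,0,0.014,0,0.3,0,0,0.014,0]'; python3 -m crank '[0.3,0,0,0,0,0.3,0,0,-0.05,0,0.3,0,0,-0.1,0,0.3,0,0,-0.15,0,0.3,0,0,-0.19,0]'
python3 - <<'E'
from h import *
f=viewer.grab_frame('top');print([(r['centre'],r['score']) for r in recognise('top','offcut')])
E
python3 d.py .516 -.436 .22 16.6
```

```text
time: 8.1
eef_pos: [0.4586, -0.0192, -0.0018]
tcp_rot: [179.9, 0.0, 83.5]
contact_force: [-0.4, -0.1, 0.0]
width: 0.611
gripper_force: 0.0
time: 8.6
eef_pos: [0.4585, -0.0188, 0.1908]
tcp_rot: [179.9, 0.0, 83.5]
contact_force: [1.2, 0.2, -0.0]
width: 0.649
gripper_force: 0.0
[([0.449, -0.0519, 0.0355], 0.56)]
shift [-0.409   0.1062 -0.0018] spin 11.14 t 8.7 true [ 0.457  -0.0175  0.2167] [1.795e+02 1.000e-01 8.350e+01] [ 0.1  0.1 -0.6] 0.647 0.0
```

The offcut is in the bin, so I'll move over the dispenser.

```bash
python3 -m crank '[0.6,-0.409,0.106,-0.01,11.1,0.6,-0.409,0.106,-0.01,11.1,0.6,-0.409,0.106,-0.01,11.1,0.6,-0.409,0.106,-0.01,11.1,0.6,-0.409,0.106,-0.01,11.1]'; python3 d.py .516 -.436 .222 16.6
```

```text
time: 9.2
eef_pos: [0.4926, -0.2687, 0.1932]
tcp_rot: [180.0, 0.0, 40.1]
contact_force: [0.9, 0.1, 1.3]
width: 0.801
gripper_force: 0.0
shift [-0.091   0.147  -0.0052] spin 3.92 t 9.2 true [ 0.4908 -0.265   0.2167] [180.    0.   40.1] [0.9 0.1 1.3] 0.801 0.0
```

```bash
python3 -m crank '[0.6,-0.091,0.147,-0.005,3.9,0.6,-0.091,0.147,-0.005,3.9,0.6,-0.091,0.147,-0.005,3.9,0.6,-0.091,0.147,-0.005,3.9,0.6,-0.091,0.147,-0.005,3.9]';python3 -m crank '[0.6,0,0,0,0,0.6,0,0,0,0]'; python3 d.py .516 -.436 .18 16.6
python3 - <<'E'
from h import *
# dispenser top / roller / hand in dispenser frame from fresh frames
e=np.array([.516,-.436,0]);Rm=rot([0,0,16.6])
for c in('side','top'):
    f=viewer.grab_frame(c);P=(cloud(f).reshape(-1,3)-e)@Rm;k=np.isfinite(P[:,0])&(abs(P[:,0])<.08)&(abs(P[:,1])<.13);P=P[k];H=cv2.cvtColor(f['color'],cv2.COLOR_BGR2HSV).reshape(-1,3)[k]
    for n,m in(('body',(P[:,2]>.30)&(P[:,2]<.33)),('fingers',(P[:,2]>.23)&(P[:,2]<.27)),('tips',(P[:,2]>.19)&(P[:,2]<.23)),('green',(P[:,2]>.152)&(P[:,2]<.164)&(H[:,0]>45)&(H[:,0]<90)&(H[:,1]>80)),('orange',(P[:,2]>.15)&(P[:,2]<.185)&(H[:,0]<20)&(H[:,1]>150))):
        q=P[m]
        if len(q)>3: print(c,n,len(q),np.percentile(q,[1,99],axis=0).round(4).tolist())
E
```

```text
time: 9.7
eef_pos: [0.5176, -0.4414, 0.1967]
tcp_rot: [-180.0, 0.1, 16.8]
contact_force: [-0.6, 0.4, -1.1]
width: 0.803
gripper_force: 0.0
time: 9.9
eef_pos: [0.5196, -0.436, 0.1985]
tcp_rot: [-180.0, -0.0, 17.2]
contact_force: [0.2, -0.3, 0.2]
width: 0.798
gripper_force: 0.0
shift [-0.0045  0.003   0.042 ] spin 0.1 t 9.9 true [ 0.5194 -0.4319  0.222 ] [-180.    -0.    17.2] [ 0.2 -0.3  0.2] 0.798 0.0
side body 266 [[-0.0355, -0.084, 0.3004], [0.0374, 0.0974, 0.3298]]
side fingers 88 [[-0.0101, -0.0395, 0.2303], [0.0124, 0.0529, 0.268]]
side tips 21 [[-0.0077, -0.0463, 0.2213], [0.0118, 0.0457, 0.2299]]
side green 61 [[-0.0237, -0.0634, 0.1522], [0.0297, 0.0715, 0.1615]]
side orange 11 [[-0.0061, -0.0566, 0.1689], [0.0045, 0.0538, 0.1737]]
top body 267 [[-0.0345, -0.0265, 0.3015], [0.0401, 0.0959, 0.3297]]
top green 54 [[-0.0234, -0.0585, 0.1534], [0.0317, 0.0657, 0.1626]]
top orange 37 [[-0.0047, 0.0393, 0.1672], [0.0074, 0.0572, 0.177]]
```

```bash
python3 -m crank '[0.6,-0.002,0.002,0.025,0,0.6,-0.002,0.002,0.045,0,0.6,-0.002,0.002,0.06,0,0.6,-0.002,0.002,0.075,0,0.6,-0.002,0.002,0.09,0]';python3 -m crank '[0.6,0,0,0.006,0,0.6,0,0,0.012,0,0.6,0,0,0.018,0,0.6,0,0,0.022,0,0.6,0,0,0.022,0]'; python3 d.py .516 -.436 .1 16.6
```

```text
time: 10.5
eef_pos: [0.5182, -0.4397, 0.1085]
tcp_rot: [180.0, -0.0, 17.1]
contact_force: [-3.5, 0.5, 2.2]
width: 0.802
gripper_force: 1.5
time: 11.0
eef_pos: [0.5175, -0.4401, 0.086]
tcp_rot: [-180.0, 0.0, 17.1]
contact_force: [-3.9, -0.0, 0.4]
width: 0.797
gripper_force: 1.7
shift [-0.0012 -0.0003  0.0095] spin 0.08 t 11.0 true [ 0.5173 -0.436   0.1095] [-180.     0.    17.1] [-3.9 -0.   0.4] 0.797 1.7407111823558807
```

```bash
python3 -m crank '[0.6,-0.001,0,0.003,0,0.6,-0.001,0,0.006,0,0.6,-0.001,0,0.006,0]';python3 -m crank '[0.6,0,0,0.002,0,0.6,0,0,0.004,0,0.6,0,0,0.006,0,0.6,0,0,0.006,0]'
```

```text
time: 11.3
eef_pos: [0.5166, -0.4404, 0.0803]
tcp_rot: [180.0, 0.0, 17.1]
contact_force: [-4.6, 0.4, 0.2]
width: 0.803
gripper_force: 1.7
time: 11.7
eef_pos: [0.5167, -0.4405, 0.0743]
tcp_rot: [180.0, 0.0, 17.1]
contact_force: [-3.7, -0.8, -0.3]
width: 0.796
gripper_force: 1.7
```

```bash
python3 -m crank '[0.6,0,0,0.001,0,0.6,0,0,0.003,0,0.6,0,0,0.003,0]';python3 -m crank '[-0.4,0,0,0,0,-0.4,0,0,0,0,-0.4,0,0,0,0,-0.4,0,0,0,0,-0.4,0,0,0,0]' 40; python3 d.py .516 -.436 .1 16.6
```

```text
time: 12.0
eef_pos: [0.5167, -0.4404, 0.0713]
tcp_rot: [180.0, 0.0, 17.1]
contact_force: [-3.5, -0.1, -0.4]
width: 0.799
gripper_force: 1.7
time: 12.5
eef_pos: [0.517, -0.4408, 0.0719]
tcp_rot: [179.9, -0.0, 17.1]
contact_force: [-2.5, -4.2, 0.1]
width: 0.57
gripper_force: 40.3
shift [-0.0005 -0.0008 -0.0047] spin 0.08 t 12.5 true [ 0.5167 -0.4366  0.0953] [179.9  -0.   17.1] [-2.5 -4.2  0.1] 0.57 40.3292328491807
```

```bash
python3 -m crank '[-0.4,0,0,-0.01,0,-0.4,0,0,-0.025,0,-0.4,0,0,-0.045,0,-0.4,0,0,-0.065,0,-0.4,0,0,-0.085,0]';python3 -m crank '[-0.4,0,0,-0.025,0,-0.4,0,0,-0.05,0,-0.4,0,0,-0.075,0,-0.4,0,0,-0.1,0,-0.4,0,0,-0.11,0]'
python3 - <<'E'
from h import *
f=viewer.grab_frame('top');g=viewer.grab_frame('side')
P=cloud(f);H=cv2.cvtColor(f['color'],cv2.COLOR_BGR2HSV);x,y,z=P[...,0],P[...,1],P[...,2]
m=(x>.37)&(x<.55)&(y>-.29)&(y<-.11)
pl=m&(z>.004)&(z<.016);wh=pl&(H[...,2]>150)&(H[...,1]<70)
q=P[pl];print('plate',cv2.minAreaRect((q[:,:2]*1000).astype(np.float32)))
n,l,st,c=cv2.connectedComponentsWithStats(wh.astype(np.uint8),connectivity=8)
for i in range(1,n):
    if st[i,4]>8:
        q=P[l==i];print('white',st[i],cv2.minAreaRect((q[:,:2]*1000).astype(np.float32)))
A=cv2.resize(f['color'][195:285,320:440],None,fx=4,fy=4,interpolation=2);B=cv2.resize(g['color'][90:270,320:440],(240,360),interpolation=2)
cv2.imwrite('pics/c3.png',cv2.resize(np.hstack([A,B]),None,fx=1.1,fy=1.1))
E
python3 d.py .4555 -.198 .3 16.6
```

```text
time: 13.0
eef_pos: [0.5172, -0.4392, 0.1584]
tcp_rot: [-180.0, -0.0, 17.2]
contact_force: [-3.0, -1.2, -2.2]
width: 0.574
gripper_force: 39.8
time: 13.5
eef_pos: [0.5187, -0.4393, 0.2709]
tcp_rot: [179.8, -0.2, 17.2]
contact_force: [0.3, 0.0, -1.3]
width: 0.572
gripper_force: 39.9
plate ((462.1673889160156, -210.67977905273438), (153.8013153076172, 177.53012084960938), 87.585205078125)
white [337 220   4   3   9] ((511.5502624511719, -146.04750061035156), (8.64864444732666, 5.618757247924805), 88.33073425292969)
white [343 227  32  31 190] ((450.48455810546875, -200.04080200195312), (86.65103912353516, 82.79957580566406), 85.07572937011719)
white [337 261   4   3   9] ((397.1007385253906, -140.7147979736328), (8.463274955749512, 5.563290119171143), 89.1079330444336)
shift [ 0.0106 -0.2453 -0.0081] spin 0.1 t 13.6 true [ 0.5179 -0.4355  0.2924] [179.9  -0.2  17.2] [-0.1  0.3 -1.2] 0.57 39.85085964202881
```

View pics/c3.png

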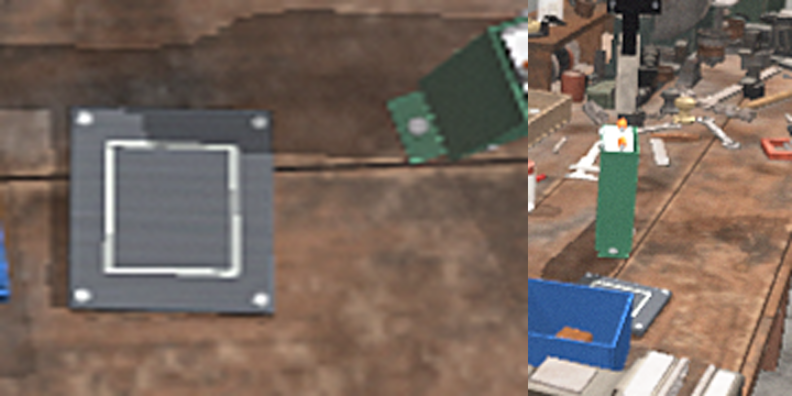

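The crop shows the white square clear, with its centre near (172,208), the blank hanging from the gripper above the shut flap, and the offcut in the bin. Next I'll measure the held blank and the square's centre.

Run:
```python
from h import *
f=viewer.grab_frame('top');K=np.array(f['camera_matrix']);Rm=rot(f['orientation']);o=np.array(f['origin'])
def at(u,v,z):
    r=Rm@np.array([(u-K[0,2])/K[0,0],-(v-K[1,2])/K[1,1],-1]);return o+r*(z-o[2])/r[2]
c=[at(320+u/4.4,195+v/4.4,.01) for u,v in((105,140),(240,145),(240,275),(105,273))];print('square',np.round(c,4).tolist(),np.mean(c,0))
c=[at(320+u/4.4,195+v/4.4,.01) for u,v in((70,108),(272,108),(274,312),(70,312))];print('plate',np.mean(c,0))
g=viewer.grab_frame('side');s=robot.read_state();T=rot(s['tcp_rot']);tip=s['eef_pos']+T@[.001,-.004,-.0235];print(s['eef_pos'],tip)
P=cloud(g).reshape(-1,3);H=cv2.cvtColor(g['color'],cv2.COLOR_BGR2HSV).reshape(-1,3)
q=(P-tip)@T;k=np.isfinite(q[:,0])&(abs(q[:,0])<.05)&(abs(q[:,1])<.06)&(q[:,2]>-.03)&(q[:,2]<.13);q=q[k]
for a in np.arange(-.03,.13,.01):
    b=q[(q[:,2]>=a)&(q[:,2]<a+.01)]
    if len(b)>3: print(round(a,2),len(b),np.percentile(b,[3,50,97],axis=0).round(4)[:,:2].tolist(),b[:,2].max().round(4))
```

```text
square [[0.4943, -0.1603, 0.01], [0.488, -0.2463, 0.01], [0.4059, -0.2408, 0.01], [0.4101, -0.1561, 0.01]] [ 0.44957281 -0.2008517   0.01      ]
plate [ 0.4489999  -0.20019164  0.01      ]
[ 0.5169873  -0.43959392  0.26570684] [ 0.51677446 -0.43550003  0.28921098]
-0.03 32 [[-0.0186, -0.034], [-0.0021, -0.026], [0.0101, 0.0209]] -0.02
-0.02 26 [[-0.0167, -0.032], [-0.0044, -0.0292], [0.0076, -0.0182]] -0.0102
-0.01 26 [[-0.0165, -0.0342], [-0.0018, -0.0268], [0.0091, -0.018]] -0.0005
0.0 30 [[-0.0171, -0.0261], [-0.003, -0.0203], [0.0109, 0.0193]] 0.0099
0.01 31 [[-0.0181, -0.0263], [-0.0021, -0.0198], [0.011, -0.0159]] 0.019
0.02 31 [[-0.0185, -0.0261], [-0.0031, -0.0203], [0.0101, -0.0136]] 0.0298
0.03 24 [[-0.0162, -0.0249], [-0.0017, -0.0222], [0.0095, -0.0181]] 0.0384
0.04 30 [[-0.0167, -0.0259], [-0.0055, -0.0212], [0.0088, -0.0122]] 0.0497
0.05 31 [[-0.0176, -0.0275], [-0.0015, -0.0219], [0.0111, 0.0077]] 0.0598
0.06 30 [[-0.0183, -0.0268], [-0.0038, -0.0216], [0.0107, -0.0185]] 0.0696
0.07 29 [[-0.0165, -0.0285], [-0.0028, -0.0233], [0.0099, -0.0169]] 0.0797
0.08 17 [[-0.0163, -0.0283], [-0.0035, -0.0227], [0.0095, -0.0182]] 0.0867
0.11 27 [[-0.0074, -0.055], [-0.0004, 0.0247], [0.0042, 0.0565]] 0.1199
0.12 107 [[-0.0255, -0.0568], [0.009, 0.0005], [0.0295, 0.0548]] 0.13
```

```bash
python3 d.py .453 -.1985 .29 17.2; python3 -m crank '[-0.4,-0.003,-0.03,0,0,-0.4,0.0,-0.08,0,0,-0.4,0.005,-0.13,0,0,-0.4,0.008,-0.18,0,0,-0.4,0.009,-0.22,0,0]'; python3 d.py .453 -.1985 .12 17.2
```

```text
shift [ 0.0089 -0.2453 -0.0005] spin -0.01 t 13.7 true [ 0.5168 -0.4355  0.2892] [-179.9    0.    17.1] [-0.6 -0.7 -1.5] 0.57 39.850802421569824
time: 14.2
eef_pos: [0.4597, -0.2241, 0.2651]
tcp_rot: [-179.9, 0.1, 17.2]
contact_force: [0.3, -0.2, 0.1]
width: 0.569
gripper_force: 39.9
shift [ 0.0004 -0.0221  0.1686] spin -0.0 t 14.2 true [ 0.4595 -0.22    0.2886] [-1.799e+02  1.000e-01  1.720e+01] [ 0.3 -0.2  0.1] 0.569 39.85093832015991
```

```bash
python3 -m crank '[-0.4,0,-0.022,0.04,0,-0.4,0,-0.023,0.08,0,-0.4,0,-0.023,0.12,0,-0.4,0,-0.023,0.15,0,-0.4,0,-0.023,0.165,0]'; python3 -m crank '[-0.4,0,0,0,0,-0.4,0,0,0,0,-0.4,0,0,0,0]'; python3 d.py .453 -.1985 .098 17.2
python3 - <<'E'
from h import *
g=viewer.grab_frame('side');P=cloud(g).reshape(-1,3);o=np.array([.45,-.2004,0]);q=(P-o)@rot([0,0,17.2])
k=np.isfinite(q[:,0])&(abs(q[:,0])<.05)&(abs(q[:,1])<.06)&(q[:,2]>.02)&(q[:,2]<.1);q=q[k]
for a in np.arange(.02,.1,.02):
    b=q[(q[:,2]>=a)&(q[:,2]<a+.02)]
    if len(b)>3: print(round(a,2),len(b),np.percentile(b,[3,50,97],axis=0).round(4)[:,:2].tolist(),b[:,2].min().round(4))
E
```

```text
time: 14.7
eef_pos: [0.4514, -0.2041, 0.0974]
tcp_rot: [-179.8, 0.2, 17.1]
contact_force: [0.8, 0.0, -0.4]
width: 0.575
gripper_force: 39.9
time: 15.0
eef_pos: [0.4546, -0.2055, 0.1025]
tcp_rot: [179.9, -0.1, 17.1]
contact_force: [0.6, -0.7, 0.0]
width: 0.577
gripper_force: 39.9
shift [-0.0004 -0.0032  0.0279] spin -0.02 t 15.0 true [ 0.4543 -0.2014  0.1259] [ 1.799e+02 -1.000e-01  1.710e+01] [ 0.6 -0.7  0. ] 0.577 39.85103666782379
0.02 4 [[-0.0088, 0.0173], [0.0048, 0.0193], [0.0103, 0.0198]] 0.0387
0.04 71 [[-0.0146, 0.0042], [0.0002, 0.0202], [0.0145, 0.0248]] 0.0403
0.06 63 [[-0.0134, 0.0142], [-0.0013, 0.0203], [0.0126, 0.025]] 0.0601
0.08 71 [[-0.0145, 0.0146], [-0.0002, 0.0192], [0.014, 0.0232]] 0.0802
```

```bash
python3 -m crank '[-0.4,0,-0.003,0.01,0,-0.4,0,-0.003,0.018,0,-0.4,0,-0.003,0.022,0,-0.4,0,-0.003,0.024,0,-0.4,0,-0.003,0.024,0]'; python3 -m crank '[-0.4,0,0,0.001,0,-0.4,0,0,0.002,0,-0.4,0,0,0.002,0]'
```

```text
time: 15.55
eef_pos: [0.453, -0.2024, 0.0772]
tcp_rot: [-180.0, 0.0, 17.1]
contact_force: [-0.8, 0.3, -0.7]
width: 0.575
gripper_force: 39.9
time: 15.85
eef_pos: [0.4534, -0.2026, 0.0758]
tcp_rot: [180.0, -0.0, 17.1]
contact_force: [0.6, -0.3, -0.8]
width: 0.572
gripper_force: 39.8
```

```bash
python3 -m crank '[-0.4,0,0,0.001,0,-0.4,0,0,0.001,0]'; python3 -m crank '[-0.4,0,0,0.001,0,-0.4,0,0,0.001,0]'; python3 -m crank '[-0.4,0,0,0.001,0,-0.4,0,0,0.001,0]'
```

```text
time: 16.05
eef_pos: [0.4539, -0.2025, 0.0756]
tcp_rot: [179.9, -0.1, 17.1]
contact_force: [-2.0, 2.4, 9.7]
width: 0.57
gripper_force: 39.9
time: 16.25
eef_pos: [0.4544, -0.2023, 0.0756]
tcp_rot: [179.9, -0.1, 17.1]
contact_force: [-4.5, 3.8, 18.0]
width: 0.57
gripper_force: 40.0
time: 16.45
eef_pos: [0.4548, -0.202, 0.0754]
tcp_rot: [179.9, -0.1, 17.1]
contact_force: [-7.0, 6.8, 26.7]
width: 0.569
gripper_force: 40.1
```

It's seated. I'll ease off the downward press, release and retreat straight up.

```bash
python3 -m crank '[-0.4,0,0,-0.0025,0,-0.4,0,0,-0.0025,0,-0.4,0,0,-0.0025,0]' 10;  python3 -m crank '[0.5,0,0,0,0,0.5,0,0,0,0,0.5,0,0,0,0,0.5,0,0,0,0,0.5,0,0,0,0]'; python3 -m crank '[0.5,0,0,-0.01,0,0.5,0,0,-0.03,0,0.5,0,0,-0.06,0,0.5,0,0,-0.1,0,0.5,0,0,-0.14,0]'; python3 -m crank '[0.5,-0.03,0.03,0,0,0.5,-0.06,0.06,0,0,0.5,-0.09,0.09,0,0,0.5,-0.12,0.12,0,0,0.5,-0.15,0.15,0,0]'
python3 - <<'E'
from h import *
I=[]
for c in('top','side'):
    f=viewer.grab_frame(c);P=cloud(f).reshape(-1,3);o=np.array([.45,-.2004,0])
    q=(P-o)@rot([0,0,17.2]);k=np.isfinite(q[:,0])&(abs(q[:,0])<.06)&(abs(q[:,1])<.06)
    for n,a,b in(('top',.113,.126),('low',.03,.1)):
        r=q[k&(q[:,2]>a)&(q[:,2]<b)]
        if len(r)>4: print(c,n,len(r),np.percentile(r,[2,50,98],axis=0).round(4).tolist(), cv2.minAreaRect((r[:,:2]*1000).astype(np.float32)) if n=='top' else '')
    I.append(cv2.resize(f['color'][160:300,240:440] if c=='top' else f['color'][130:270,280:480],(400,280),interpolation=2))
    print([(t,[x['centre'].round(3).tolist() if hasattr(x['centre'],'round') else np.round(x['centre'],3).tolist() for x in recognise(c,t)[:1]]) for t in('blank','offcut','chisel_short','adjustable','pipe_elbow_0','pipe_tee_0')])
cv2.imwrite('pics/fin.png',np.hstack(I))
E
```

```text
time: 16.75
eef_pos: [0.4535, -0.2027, 0.0754]
tcp_rot: [180.0, -0.0, 17.1]
contact_force: [-0.9, 1.2, 6.8]
width: 0.576
gripper_force: 10.0
time: 17.25
eef_pos: [0.4531, -0.2025, 0.075]
tcp_rot: [-180.0, 0.0, 17.1]
contact_force: [-0.0, 0.5, -0.4]
width: 0.748
gripper_force: 0.0
time: 17.75
eef_pos: [0.4529, -0.2022, 0.2172]
tcp_rot: [180.0, -0.0, 17.1]
contact_force: [0.7, -0.3, 0.9]
width: 0.75
gripper_force: 0.0
time: 18.25
eef_pos: [0.3529, -0.3914, 0.2161]
tcp_rot: [179.9, -0.0, 17.1]
contact_force: [0.6, -0.3, 0.6]
width: 0.749
gripper_force: 0.0
top top 238 [[-0.0137, -0.0226, 0.1151], [0.0005, 0.0018, 0.1191], [0.0151, 0.0255, 0.1225]] ((0.5019712448120117, 1.2165870666503906), (49.69883346557617, 29.756757736206055), 89.45523071289062)
top low 69 [[-0.0146, -0.018, 0.0304], [-0.0122, 0.0257, 0.0657], [0.015, 0.0267, 0.0988]] 
[('blank', [[0.445, -0.197, 0.124]]), ('offcut', [[0.454, -0.019, 0.036]]), ('chisel_short', [[0.642, -0.219, 0.016]]), ('adjustable', [[0.644, 0.078, 0.012]]), ('pipe_elbow_0', [[0.441, -0.197, 0.011]]), ('pipe_tee_0', [[0.653, -0.086, 0.029]])]
side top 95 [[-0.0165, -0.0232, 0.1138], [-0.0016, 0.0081, 0.1197], [0.0127, 0.027, 0.1222]] ((-1.7768564224243164, 1.2083282470703125), (54.41053771972656, 29.254976272583008), 88.9802474975586)
side low 210 [[-0.0155, 0.0184, 0.0373], [-0.0012, 0.0239, 0.0692], [0.0133, 0.029, 0.0984]] 
[('blank', [[0.444, -0.18, 0.085]]), ('offcut', [[0.507, -0.381, 0.114]]), ('chisel_short', [[0.641, -0.207, 0.017]]), ('adjustable', [[0.647, 0.092, 0.012]]), ('pipe_elbow_0', [[0.584, 0.225, 0.028]]), ('pipe_tee_0', [[0.644, -0.071, 0.03]])]
```

View pics/fin.png

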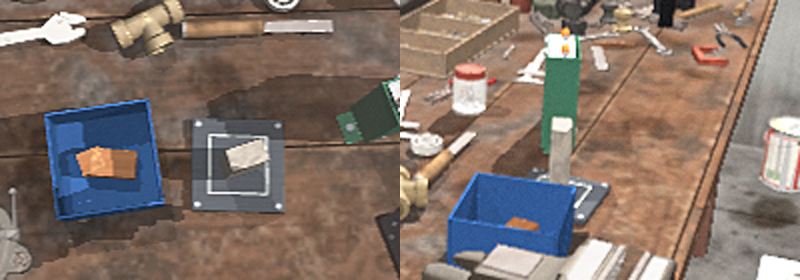

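The final picture shows the blank upright on the white square (247,155), its centre about 1–2 mm off. The offcut lies in the bin (105,163), the flap is shut and the bystanders haven't moved.

```bash
python3 -c "
from station import robot
print(robot.hand_in())"
```

```text
the job is handed in; nothing more can be done
None
```

The job is handed in: the offcut is in the blue bin, and the blank stands released and upright about 1–2 mm from the middle of the white square, with the other things on the bench unmoved.

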